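Click the tube head onto the sample mixer

ROBOT

A 7-joint arm with a two-finger parallel gripper is mounted at the origin on the work surface. World frame = base frame: x ahead of the robot, y to its left, z up, the work surface at z = 0. Lengths are in m, angles in rad, forces in N, time in s.
With the tool pointing down it reaches from about 0.35 to 0.9 m from the base axis. Payload 8.1 kg.
Tool frame: the origin (TCP) lies between the finger pads; the fingertips stand 11 mm ahead of it and the grasp point (between the pads) lies 8 mm behind it; z points along the fingers, y is the line along which they close (so a half turn about z gives the same grasp; the last joint's range is limited). The gripper opens to 92 mm and grips with 3 to 60 N. Pads are 19 mm wide; open, the fingers measure 130 mm over their backs; the gripper's body (75 mm by 190 mm) begins 47 mm behind the grasp point.
Start: joints at [-1.241, 0.434, 0.025, 1.573, -0.012, 1.134, -0.075], TCP at [0.262, 0.567, 0.238] pointing down, gripper open.
Joint ranges: [-2.62, 2.62], [-0.44, 2.09], [-1.27, 1.32], [0.08, 2.57], [-1.32, 4.46], [0.12, 2], [-2.74, 2.74]. Speed limits (rad/s): [2.22, 2.22, 3.01, 3.01, 3.14, 3.14, 3.14].

INTERFACE

Orientations are given as a rotation vector (axis times angle).
In Python, from cell import observe, get_image, camera_params, sign_off gives the robot as it stands.
- The arm moves only by the shell command python3 -m pendant 'ROWS' [FORCE]. ROWS is JSON, one flat list of numbers, 7 for each row, row after row: the shift along the tool's x, y, z in m, then the turn, a rotation vector about the tool's x, y, z in rad, then the finger opening in m, from 0 to 0.0918. In form: [dx, dy, dz, rx, ry, rz, jaw, dx, dy, dz, rx, ry, rz, jaw, ...]. A call has 1 to 10 rows; each row shifts and turns the commanded pose from where the row before left it, along the tool's axes as they then stand; what a row does not reach is not made up. A row lasts 1/8 s, in which the tool goes at most 62.5 mm and 10.7 degrees, less where a joint would pass 70% of its speed; a pose out of reach is approached as far as the arm can. A call is refused whole if a number of a shift passes 0.0625 or a number of a turn 0.188, either way. A call with a gripper value outside its range is refused whole. The fingers move at their own pace and stop on an object; FORCE is the grip in N (left out, the last holds). Time passes only in rows, so rows that do not move let the fingers close. It gives the time, the measured TCP pose, the force, the opening and the grip force at its end, in the units of the state.
- observe(): the state, without advancing time (a new reading comes with each control period).
- get_image(name): name is "side" or "top" or "wrist"; returns the picture (480x640x3 uint8, red, green, blue); there is no depth.
- camera_params(name): a dict with "intrinsics" (3x3 intrinsics, pixels), "dist" ([k1, k2, p1, p2, k3] as OpenCV has them; the pictures are not rectified), "eye" and "rotation" of the camera in the world; the wrist camera has in their place "T_tool_cam" (4x4, takes a point from camera to tool coordinates, whose origin is the TCP and whose axes are the flange's). Camera axes: x right, y down, z forward; pixel columns grow to the right and rows downward; lengths in m; the calibration is good to about 2 mm. A picture is of the moment at which its call begins: read the wrist's pose just before it. camera_params takes no time and is no camera call.
- sign_off(): hands the job in; it is judged then, once.
The state is a dict: "clock": time; "joints": joint angles; "dq": joint speeds; "joint_efforts": joint torques, N m; "position": TCP position; "ee_rot": TCP orientation; "force": force on the tool from outside, world axes, zero at the start; "ft_torque": the same for the moment, N m; "width": opening from 0.0 (shut) to 1.0 (fully open); "gripper_force": force on a finger pad.
Only numpy, scipy, OpenCV 4.12 (cv2) and the standard library are available. Lean on these libraries where they do the work, as an engineer would, in place of code of your own. Each camera call takes 0.05 s, during which the arm holds its last target. There are 200 camera calls.

TASK

Pick up the eight-hole tube head by its grip bar and set its square socket on the square drive of the white sample mixer, whose drive may have stopped at any angle. Feel for the fit with light pressure, then push the head straight down until the drive's two spring balls click in and the head sits fully home and level; let go of it and come away. Never press on the mixer with more than about 3 kg (30 N), keep the head upright, and leave the other things on the desk where they are.

Things in the scene. Friction and masses are not known exactly. Their poses are not given: they have to be found in the camera images.
- head_grip (a point): Centre of the tube head's grip bar: grey, 40 mm long (x), 18 thick (y), 36 tall, upright on a grey disc of 104 mm diameter, 6 thick, with eight tube holes; the disc's top is 18 mm below this point. Loose, about 0.22 kg. It stands on a 36 mm square metal boss under the disc, whose underside is 46 mm below this point. z is up, on the head's axis. (The black cup beside it is not wanted.)
- head_mouth (a point): Centre of the underside of the tube head's boss (22 mm tall), 46 mm below head_grip, same axes: mouth of the square socket, 17.4 mm between flats, 22 deep, opening downward, its edge bevelled 0.9 mm wide, 1.5 high. The flats are parallel to the grip bar's x and y: it fits in any of four quarter turns. A groove in the flats, 6 to 14.5 mm above the mouth, takes the balls.
- seat (a point): Centre of the drive's round shoulder (52 mm diameter) on top of the white mixer, 108 mm above the desk, on the vertical drive axis: the boss's underside rests on it when fully home. Axes are those of the fixed housing (160 mm in x, 140 in y, 100 high, knob and display on its -x side), not of the drive.
- drive_tip (a point): Centre of the top of the square steel drive, 16 mm wide, 20 mm above seat; housing axes. The drive's own angle about z is NOT measured: it may stand anywhere in the quarter turn, to be seen close by or felt. At a wrong angle the boss stops 17 to 20 mm above the shoulder, lower as the angle nears; within about 4 degrees it slides down to the balls. The drive is braked (1 N m) and does not give.
- ball (a joint): Spring ball (11 mm diameter) in one flat of the drive, centre 10.25 mm above the shoulder. 0 is out (2.7 mm proud), grows as it is pressed in (m), about 0.0010 to 0.0016 under a socket wall. Sliding past the two balls takes about 8 to 15 N downward, first met with the mouth 11 to 14 mm above the shoulder; they spring back into the groove in the last 2 to 4 mm.
- cup: Loose black rubber cup attachment, 72 mm diameter, 44 mm high, origin at the centre of its underside. To be left alone.
- rack: Loose cream tube rack, 70 x 200 mm, 79 mm high with its tubes, origin at the centre of its underside. To be left alone.
- cassettes: Loose card with six flat white test cassettes, 70 x 160 mm, 9 mm high, origin at the centre of its underside. To be left alone.
- gel: Loose clear bottle, 60 mm diameter, 150 mm high, origin at the centre of its underside. To be left alone.
- marker: Loose marker pen lying flat, 130 mm long along its y, 13 mm thick, origin under its middle. To be left alone.
- ball2 (a joint): The second, equal spring ball, in the opposite flat; same meaning and values as joint ball.
Mind the look-alikes: they are no part of the job. What is shaped like the part that bears head_grip but red is not meant. Leave any turquoise look-alike of the part that bears seat alone.

How it is judged:
By the outcome, as a careful person would: the job done as asked, in the order asked, and still so for the second after the job is handed in, with the robot touching nothing.
It also fails if it takes over 64 s, if anything falls off the work surface, if the arm or the gripper's body presses on something with over 40 N, if the wrist force passes 120 N, or if a joint passes its speed limit or range.

## Working session

There is one attempt and no reset: what is moved stays moved. The work goes in short steps, Python scripts to look and compute and a shell command to move; the robot and the scene stay as the last step left them, time stands still between calls to the robot, and variables do not carry over. Pictures are saved under pics/ and viewed, at most 10 in all, crops included, and the job is handed in when it is done.

```bash
mkdir -p pics; python3 - <<'E'
from cell import *
import cv2,numpy as np
s=observe();print(s)
for n in("top","side","wrist"):
    p=camera_params(n);print(n,p)
    cv2.imwrite(f"pics/{n}0.png",get_image(n)[:,:,::-1])
E
```

```text
{'clock': 0.0, 'joints': array([-1.2405965 ,  0.43518918,  0.02498489,  1.57411233, -0.01159584,
        1.13400545, -0.07509754]), 'dq': array([ 1.82069558e-03, -1.53600023e-03,  1.49137652e-03, -2.81646292e-03,
       -7.75317982e-05,  2.76550815e-04, -1.70770640e-04]), 'joint_efforts': array([ 3.04281617e-03, -6.67850375e+01,  9.87090357e-01, -3.14467156e+01,
       -6.02976093e-02,  4.27310925e-02,  1.58692537e-04]), 'position': array([0.26198111, 0.56688646, 0.23696022]), 'ee_rot': array([-6.74623513e-01, -3.06810974e+00,  2.44710063e-03]), 'force': array([-0.72490807,  1.27973505, -0.70379153]), 'ft_torque': array([ 0.00279713,  0.01649807, -0.02599984]), 'gripper_force': 0.0, 'width': 1.0001076410274778}
top {'intrinsics': array([[605.77610489,   0.        , 314.97950994],
       [  0.        , 605.77610489, 245.27151704],
       [  0.        ,   0.        ,   1.        ]]), 'dist': array([-0.15746371,  0.        ,  0.        ,  0.        ,  0.        ]), 'eye': array([ 0.48958683, -0.07341125,  1.41779417]), 'rotation': array([-2.20912584,  2.17153341, -0.03749938])}
side {'i
[... 277 characters left out ...]
0.88653603,  0.80816649]), 'rotation': array([-2.22859092,  0.31083068, -0.13403858])}
wrist {'intrinsics': array([[374.18159378,   0.        , 314.32922575],
       [  0.        , 374.18159378, 238.80933254],
       [  0.        ,   0.        ,   1.        ]]), 'dist': array([-0.02756242,  0.        ,  0.        ,  0.        ,  0.        ]), 'T_tool_cam': array([[ 1.92919127e-04, -9.63305438e-01, -2.68407519e-01,
         7.21328425e-02],
       [ 9.99999981e-01,  1.92939784e-04,  2.63002308e-05,
         1.07682283e-04],
       [ 2.64513334e-05, -2.68407519e-01,  9.63305457e-01,
        -1.46111937e-01],
       [ 0.00000000e+00,  0.00000000e+00,  0.00000000e+00,
         1.00000000e+00]])}
```

View pics/top0.png

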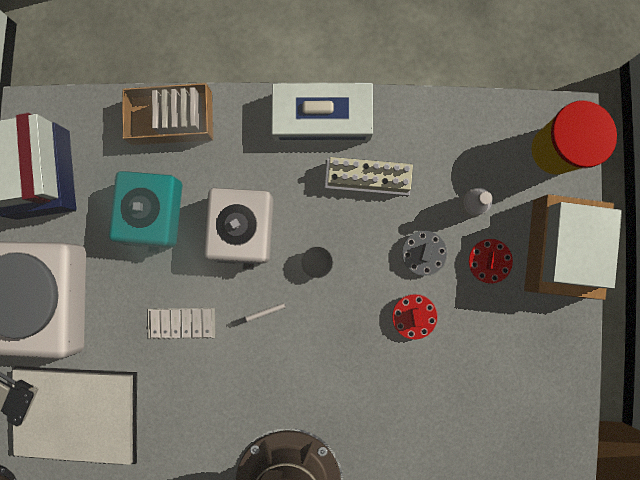

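View pics/side0.png

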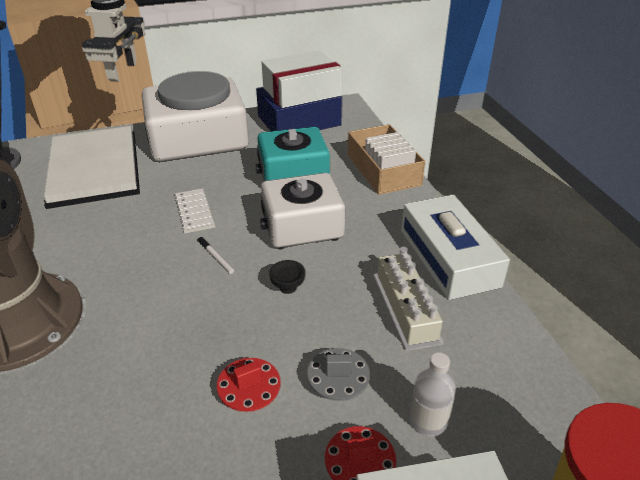

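The top view shows the grey head at about (425,254), the white mixer's drive at (236,224), the gel bottle close to the head at (478,202), and red heads at (491,261) and (415,317). The side view agrees, with the head at (339,372) and the drive at (301,187). Next I'll enlarge these areas.

```bash
cat > h.py <<'E'
from cell import *
import cv2,numpy as np
from scipy.spatial.transform import Rotation as R
def cam(n,s=None):
    p=camera_params(n)
    if n=="wrist":
        s=s or observe();T=np.eye(4);T[:3,:3]=R.from_rotvec(s["ee_rot"]).as_matrix();T[:3,3]=s["position"]
        T=T@p["T_tool_cam"];return p["intrinsics"],p["dist"],T[:3,3],T[:3,:3]
    return p["intrinsics"],p["dist"],p["eye"],R.from_rotvec(p["rotation"]).as_matrix()
def ray(c,u,v):
    K,d,e,Rm=c;x,y=cv2.undistortPoints(np.array([[[u,v]]],float),K,d)[0,0]
    r=Rm@[x,y,1];return e,r/np.linalg.norm(r)
def at_z(c,u,v,z):
    e,r=ray(c,u,v);return e+r*(z-e[2])/r[2]
def proj(c,P):
    K,d,e,Rm=c;return cv2.projectPoints((np.atleast_2d(P)-e)@Rm,np.zeros(3),np.zeros(3),K,d)[0][:,0]
E
python3 - <<'E'
from h import *
t=cv2.imread("pics/top0.png");s=cv2.imread("pics/side0.png")
def cr(i,u,v,h=35,w=50): return cv2.resize(i[v-h:v+h,u-w:u+w],(400,280),interpolation=cv2.INTER_CUBIC)
cv2.imwrite("pics/c1.png",np.vstack([np.hstack([cr(t,425,254),cr(t,236,224)]),np.hstack([cr(s,339,372),cr(s,301,190)])]))
c=cam("top")
print(at_z(c,425,254,.03),at_z(c,236,224,.12),at_z(c,478,202,.14),at_z(c,491,261,.03),at_z(c,415,317,.03))
E
```

```text
[ 0.54024747 -0.30698398  0.03      ] [0.59485429 0.11627536 0.12      ] [ 0.64929995 -0.40226276  0.14      ] [ 0.52650301 -0.46162688  0.03      ] [ 0.39545294 -0.2857228   0.03      ]
```

View pics/c1.png

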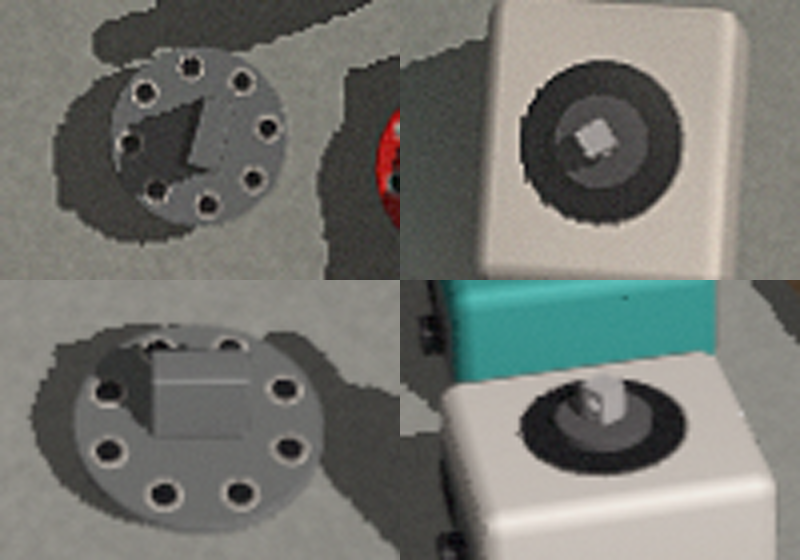

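Head found near (0.540, -0.307) and drive near (0.595, 0.116). The crops show the drive square turned about 33° in the top view. I'll look at the drive close up on the way.

```bash
cat >> h.py <<'E'
def go(target):  # world target -> shift in current tool axes
    s=observe();return R.from_rotvec(s["ee_rot"]).inv().apply(np.array(target)-s["position"])
E
python3 -c "
from h import *
print(go([.595,.116,.19]), go([.595,.116,.237]))"
```

```text
[-0.49145549 -0.2696946   0.04750093] [-0.49146035 -0.26975044  0.00050096]
```

```bash
python3 -m pendant '[-0.049,-0.027,0,0,0,0,0.0918,-0.049,-0.027,0,0,0,0,0.0918,-0.049,-0.027,0,0,0,0,0.0918,-0.049,-0.027,0,0,0,0,0.0918,-0.049,-0.027,0,0,0,0,0.0918,-0.049,-0.027,0,0,0,0,0.0918,-0.049,-0.027,0,0,0,0,0.0918,-0.049,-0.027,0,0,0,0,0.0918,-0.049,-0.027,0,0,0,0,0.0918,-0.049,-0.027,0,0,0,0,0.0918]'
python3 -m pendant '[0,0,0.025,0,0,0,0.0918,0,0,0.022,0,0,0,0.0918,0,0,0,0,0,0,0.0918,0,0,0,0,0,0,0.0918]'
python3 - <<'E'
from h import *
s=observe();i=get_image("wrist")[:,:,::-1];c=cam("wrist",s)
print(s["position"],s["joints"])
import pickle;pickle.dump((s["position"],s["ee_rot"]),open("w1.pkl","wb"))
p=proj(c,[.595,.116,.128])[0];print(p)
cv2.imwrite("pics/w1.png",i)
u,v=p.astype(int);x0,y0=u-60,v-45
print(x0,y0);cv2.imwrite("pics/w1c.png",cv2.resize(i[y0:y0+90,x0:x0+120],None,fx=6,fy=6,interpolation=cv2.INTER_CUBIC))
E
```

```text
clock: 1.4
position: [0.5945, 0.1153, 0.2376]
ee_rot: [-0.674, -3.068, -0.0]
force: [0.1, 0.0, -0.2]
width: 0.996
gripper_force: 0.0
clock: 1.9
position: [0.594, 0.1169, 0.1914]
ee_rot: [0.674, 3.068, 0.0]
force: [0.4, -0.8, 1.1]
width: 0.998
gripper_force: 0.0
[0.59399728 0.11694218 0.19144286] [-0.42340097  0.44384322  0.20017448  1.69441772 -0.10085199  1.01273132
  0.94950044]
[313.35450427 263.23967826]
253 218
```

View pics/w1c.png

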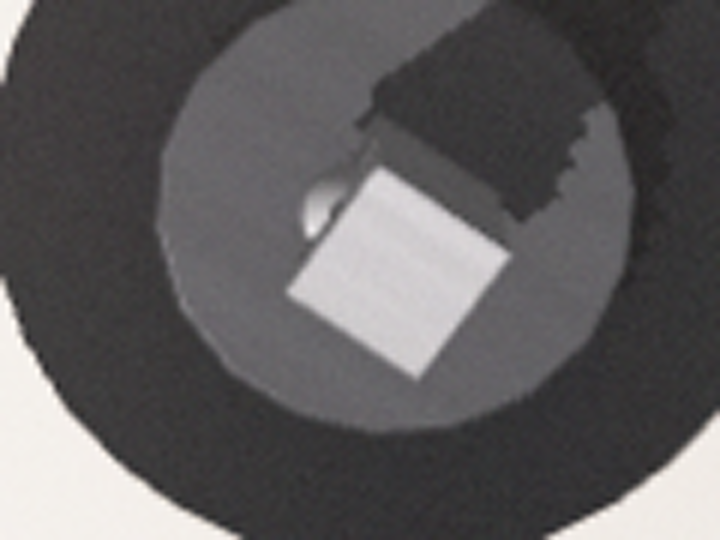

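The picture shows the drive top as a sharp square with crop corners (380,166), (511,256), (417,380) and (287,292), and a ball on its left flat.

```bash
python3 - <<'E'
from h import *
import pickle
p,r=pickle.load(open("w1.pkl","rb"));c=cam("wrist",dict(position=p,ee_rot=r))
C=np.array([(380,166),(511,256),(417,380),(287,292)])
P=np.array([at_z(c,253+(a+.5)/6-.5,218+(b+.5)/6-.5,.128) for a,b in C]);print(P,P.mean(0))
for i in range(4):
    d=P[(i+1)%4]-P[i];print(np.linalg.norm(d),np.degrees(np.arctan2(d[1],d[0]))%90)
# shoulder circle extents
S=np.array([at_z(c,253+(a+.5)/6-.5,218+(b+.5)/6-.5,.108) for a,b in [(157,225),(633,200),(390,433)]]);
A=2*(S[1:,:2]-S[0,:2]);b=(S[1:,:2]**2).sum(1)-(S[0,:2]**2).sum();o=np.linalg.solve(A,b);print("shoulder",o,np.linalg.norm(S[0,:2]-o))
ct=cam("top");print("top tip",at_z(ct,186+597/4-100,189+139/4,.128))
print("to head",go([.54,-.307,.21]))
E
```

```text
[[0.58553871 0.12202375 0.128     ]
 [0.59934825 0.12987201 0.128     ]
 [0.60738831 0.11604596 0.128     ]
 [0.59349689 0.10823379 0.128     ]] [0.59644304 0.11904388 0.128     ]
0.01588390600425527 29.61049683419859
0.015993815376441303 30.178650003847984
0.015937422403733942 29.352266740674224
0.015921547696402926 29.989218954862054
shoulder [0.59635148 0.11887629] 0.025575767304401704
top tip [0.59471922 0.11674045 0.128     ]
to head [-0.12856425 -0.40766988 -0.01849075]
```

Drive angle is 29.8° (modulo 90). I'll turn the wrist about 150° here and re-measure, which shows any camera bias and also heads towards the grasp yaw.

```bash
python3 -m pendant '[0,0,0,0,0,0.17,0.0918,0,0,0,0,0,0.17,0.0918,0,0,0,0,0,0.17,0.0918,0,0,0,0,0,0.17,0.0918,0,0,0,0,0,0.17,0.0918,0,0,0,0,0,0.17,0.0918,0,0,0,0,0,0.17,0.0918,0,0,0,0,0,0.17,0.0918]' >/dev/null
python3 -m pendant '[0,0,0,0,0,0.17,0.0918,0,0,0,0,0,0.17,0.0918,0,0,0,0,0,0.17,0.0918,0,0,0,0,0,0.17,0.0918,0,0,0,0,0,0.17,0.0918,0,0,0,0,0,0.17,0.0918,0,0,0,0,0,0.17,0.0918,0,0,0,0,0,0,0.0918,0,0,0,0,0,0,0.0918]'
python3 - <<'E'
from h import *
s=observe();i=get_image("wrist")[:,:,::-1];c=cam("wrist",s)
print(s["position"],s["joints"])
cv2.imwrite("pics/w2.png",i)
p=proj(c,[.5955,.118,.128])[0];u,v=p.astype(int);x0,y0=u-30,v-30
g=cv2.cvtColor(i[y0:y0+60,x0:x0+60],cv2.COLOR_BGR2GRAY)
print(np.percentile(g,[5,50,85,95,99]))
m=(g>np.float32(g.max())*.75).astype(np.uint8)
n,l,st,ce=cv2.connectedComponentsWithStats(m);k=1+st[1:,4].argmax()
cn=max(cv2.findContours((l==k).astype(np.uint8),0,1)[0],key=cv2.contourArea)
W=np.array([at_z(c,x0+a,y0+b,.128)[:2] for a,b in cn[:,0]],np.float32)*1000
r=cv2.minAreaRect(W);print(st[k],r, x0,y0)
print("cent",at_z(c,x0+ce[k][0],y0+ce[k][1],.128))
print("head",go([.54,-.307,.21]))
E
```

```text
clock: 4.08
position: [0.5939, 0.1171, 0.1912]
ee_rot: [-3.131, -0.256, -0.001]
force: [-0.1, -0.1, -0.6]
width: 1.0
gripper_force: 0.0
[0.5938824  0.11705265 0.19124548] [-0.84566453  0.55236653  0.85750297  1.73004127 -0.46812717  1.07642646
 -1.24102819]
[ 41.  84. 175. 179. 183.]
[ 13   7  34  38 741] ((598.249755859375, 118.79222869873047), (18.23323631286621, 17.349422454833984), 30.443361282348633) 283 228
cent [0.5975343 0.1182458 0.128    ]
head [-0.12160196  0.40964796 -0.01910359]
```

```bash
python3 -m pendant '[-0.012,0.041,-0.002,0,0,0,0.0918,-0.012,0.041,-0.002,0,0,0,0.0918,-0.012,0.041,-0.002,0,0,0,0.0918,-0.012,0.041,-0.002,0,0,0,0.0918,-0.012,0.041,-0.002,0,0,0,0.0918,-0.012,0.041,-0.002,0,0,0,0.0918,-0.012,0.041,-0.002,0,0,0,0.0918,-0.012,0.041,-0.002,0,0,0,0.0918,-0.012,0.041,-0.002,0,0,0,0.0918,-0.012,0.041,0,0,0,0,0.0918]' >/dev/null
python3 -m pendant '[0,0,0.03,0,0,0,0.0918,0,0,0.03,0,0,0,0.0918,0,0,0,0,0,0,0.0918,0,0,0,0,0,0,0.0918]'
python3 - <<'E'
from h import *
s=observe();i=get_image("wrist")[:,:,::-1];c=cam("wrist",s)
print(s["position"],s["joints"])
cv2.imwrite("pics/w3.png",i)
import pickle;pickle.dump((s["position"],s["ee_rot"]),open("w3.pkl","wb"))
u,v=proj(c,[.54,-.307,.046])[0].astype(int);x0,y0=max(u-130,0),max(v-100,0);print(x0,y0)
cv2.imwrite("pics/w3c.png",cv2.resize(i[y0:y0+200,x0:x0+260],None,fx=3,fy=3,interpolation=cv2.INTER_CUBIC))
E
```

```text
clock: 5.88
position: [0.5404, -0.3075, 0.1499]
ee_rot: [3.131, 0.25, 0.002]
force: [-0.1, 0.4, 0.6]
width: 1.001
gripper_force: 0.0
[ 0.54039593 -0.3075412   0.14990122] [-0.08258017  0.61446618  0.79920717  1.73033537 -0.50823518  1.01501134
 -0.50987483]
183 143
```

View pics/w3c.png

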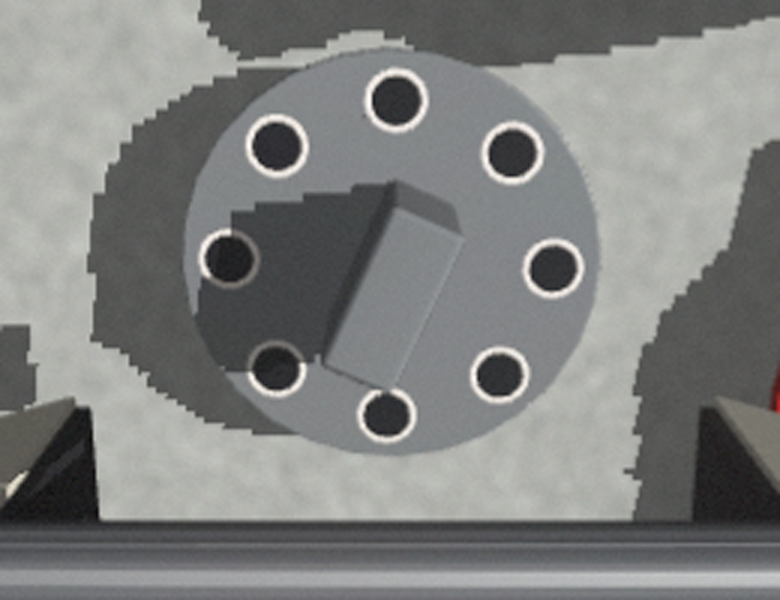

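The picture shows the bar's top corners at crop pixels (398,207), (463,238), (388,389) and (325,364), and all eight holes are visible.

```bash
python3 - <<'E'
from h import *
import pickle
p,r=pickle.load(open("w3.pkl","rb"));c=cam("wrist",dict(position=p,ee_rot=r))
f=lambda a,b,z:at_z(c,183+(a+.5)/3-.5,143+(b+.5)/3-.5,z)
P=np.array([f(a,b,.064) for a,b in[(398,207),(463,238),(388,389),(325,364)]])
H=np.array([f(a,b,.028) for a,b in[(396,100),(386,415),(277,145),(499,375),(512,153),(276,369),(229,260),(553,268)]])
print("bar",P.mean(0),"holes",H.mean(0))
for i in range(4):
    d=P[(i+1)%4]-P[i];print(np.linalg.norm(d),np.degrees(np.arctan2(d[1],d[0])))
for i in range(0,8,2):
    d=H[i]-H[i+1];print(np.linalg.norm(d),np.degrees(np.arctan2(d[1],d[0])))
y=R.from_rotvec(r).as_matrix()[:,1];print("tool y yaw",np.degrees(np.arctan2(y[1],y[0])))
E
```

```text
bar [ 0.54515511 -0.30632154  0.064     ] holes [ 0.54433133 -0.30596836  0.028     ]
0.015310316442040136 -106.72410034464521
0.03755997900779825 164.03149744436234
0.014934039406524645 76.23406899723413
0.038337778413614965 -15.391647363271755
0.07990354278753206 7.33188018193037
0.07991097477644092 52.232772497679136
0.07989610168814937 -37.54871143053031
0.07984080716620137 97.67194756398294
tool y yaw -80.85907200579767
```

```bash
python3 -m pendant '[0,0,0,0,0,0.141,0.06,0,0,0,0,0,0.141,0.06,0,0,0,0,0,0.141,0.06,0,0,0,0,0,0,0.06]'
python3 -c "
from h import *
print(go([.544,-.306,.042]))
y=R.from_rotvec(observe()['ee_rot']).as_matrix()[:,1];print(np.degrees(np.arctan2(y[1],y[0])))"
```

```text
clock: 6.42
position: [0.5407, -0.3072, 0.1498]
ee_rot: [3.114, -0.411, 0.002]
force: [0.2, 0.1, -0.8]
width: 0.661
gripper_force: 0.0
[ 0.00272668 -0.00209326  0.10781855]
-105.0442323406057
```

```bash
python3 -m pendant '[0.003,-0.002,0.03,0,0,0,0.06,0,0,0.03,0,0,0,0.06,0,0,0.02,0,0,0,0.06,0,0,0.014,0,0,0,0.06,0,0,0.008,0,0,0,0.06,0,0,0.006,0,0,0,0.06,0,0,0,0,0,0,0.06,0,0,0,0,0,0,0.06]'
python3 -c "
from h import *
print(go([.544,-.306,.042]))"
```

```text
clock: 7.42
position: [0.5437, -0.3062, 0.0412]
ee_rot: [3.114, -0.414, 0.001]
force: [0.0, 0.3, 0.5]
width: 0.655
gripper_force: 0.0
[ 0.00021914 -0.00022876 -0.00078059]
```

```bash
python3 -m pendant '[0,0,0,0,0,0,0.03,0,0,0,0,0,0,0.02,0,0,0,0,0,0,0.01,0,0,0,0,0,0,0.01,0,0,0,0,0,0,0.01,0,0,0,0,0,0,0.01]' 50
python3 -m pendant '[0,0,-0.005,0,0,0,0.01,0,0,-0.02,0,0,0,0.01,0,0,-0.04,0,0,0,0.01,0,0,-0.045,0,0,0,0.01,0,0,-0.045,0,0,0,0.01,0,0,-0.045,0,0,0,0.01,0,0,0,0,0,0,0.01,0,0,0,0,0,0,0.01]'
python3 -c "
from h import *
s=observe();print(s['position'],s['joints'],s['force'],s['ft_torque'],go([.597,.1186,.24]))"
```

```text
clock: 8.18
position: [0.5434, -0.3059, 0.0407]
ee_rot: [-3.114, 0.414, -0.0]
force: [0.2, -0.1, 0.1]
width: 0.19
gripper_force: 50.0
clock: 9.18
position: [0.5431, -0.3055, 0.2407]
ee_rot: [-3.113, 0.414, 0.0]
force: [-0.4, -0.1, -3.4]
width: 0.198
gripper_force: 50.0
[ 0.54306439 -0.30549623  0.24071685] [-0.18838009  0.57502227  0.98713238  1.62500069 -0.50512379  1.21944402
 -0.93116507] [-0.38338909 -0.10292621 -3.39323539] [0.0365156  0.23772953 0.00234238] [-0.05874882 -0.42345561  0.00104884]
```

```bash
python3 -m pendant '[-0.006,-0.03,0,0,0,0,0.01,-0.006,-0.043,0,0,0,0,0.01,-0.006,-0.045,0,0,0,0,0.01,-0.006,-0.05,0,0,0,0,0.01,-0.006,-0.05,0,0,0,0,0.01,-0.006,-0.05,0,0,0,0,0.01,-0.006,-0.05,0,0,0,0,0.01,-0.006,-0.045,0,0,0,0,0.01,-0.006,-0.04,0,0,0,0,0.01,-0.005,-0.02,0,0,0,0,0.01]' >/dev/null
python3 -m pendant '[0,0,0,0,0,-0.157,0.01,0,0,0,0,0,-0.157,0.01,0,0,0,0,0,-0.157,0.01,0,0,0,0,0,-0.157,0.01,0,0,0,0,0,-0.155,0.01,0,0,0,0,0,0,0.01,0,0,0,0,0,0,0.01,0,0,0,0,0,0,0.01]'
python3 - <<'E'
from h import *
s=observe();i=get_image("wrist")[:,:,::-1];c=cam("wrist",s)
y=R.from_rotvec(s['ee_rot']).as_matrix()[:,1];print(np.degrees(np.arctan2(y[1],y[0])),s['joints'],s['force'],s['ft_torque'])
print(go([.597,.1186,.19]))
u,v=proj(c,s["position"]-[0,0,.013])[0];print(u,v)
cv2.imwrite("pics/w4c.png",cv2.resize(i[230:480,120:520],None,fx=2,fy=2,interpolation=cv2.INTER_CUBIC))
E
```

```text
clock: 11.42
position: [0.5969, 0.1176, 0.2405]
ee_rot: [3.037, 0.802, -0.001]
force: [0.7, -0.1, -3.1]
width: 0.191
gripper_force: 50.0
-60.411253474588705 [-0.83516748  0.49545717  0.83508557  1.65770614 -0.39315625  1.16589077
 -0.95633371] [ 0.70213271 -0.06943861 -3.12191773] [-0.07377164  0.15329186  0.0077343 ]
[ 0.00058335 -0.00071568  0.05051634]
314.5702628917341 296.8493845771653
```

View pics/w4c.png

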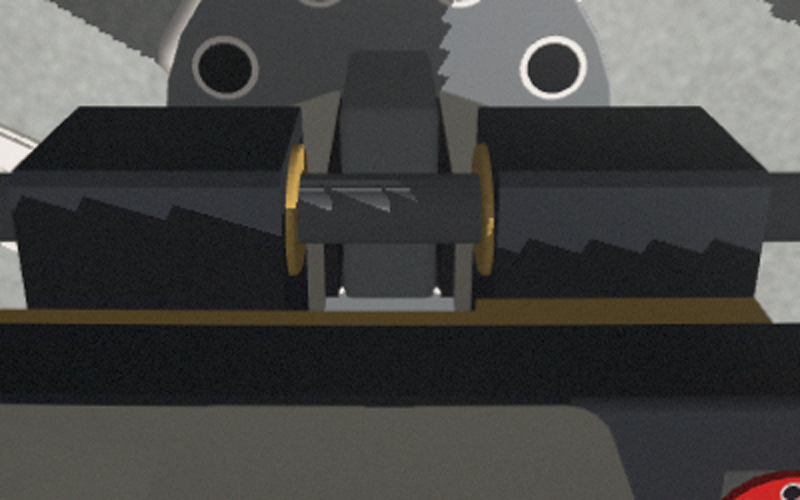

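The picture shows the head held square, with two disc holes visible at crop (226,67) and (554,68).

```bash
python3 - <<'E'
from h import *
s=observe();c=cam("wrist",s);z=s["position"][2]-.0127
T=R.from_rotvec(s["ee_rot"]).inv()
for a,b in[(226,67),(554,68)]:
    print(T.apply(at_z(c,120+(a+.5)/2-.5,230+(b+.5)/2-.5,z)-s["position"]))
E
```

```text
[ 0.01648748 -0.03673965  0.01268738]
[0.01623135 0.03692104 0.01269774]
```

```bash
python3 -m pendant '[0,-0.0008,0.02,0,0,-0.003,0.01,0,0,0.02,0,0,0,0.01,0,0,0.015,0,0,0,0.01,0,0,0.008,0,0,0,0.01,0,0,0,0,0,0,0.01,0,0,0,0,0,0,0.01]'
python3 -c "
from h import *
print(go([.5966,.1183,.1727]))
s=observe();print(s['force'],s['ft_torque'])"
```

```text
clock: 12.22
position: [0.597, 0.1184, 0.1784]
ee_rot: [3.035, 0.81, 0.002]
force: [-0.2, 0.5, -1.9]
width: 0.189
gripper_force: 50.0
[-0.00042115 -0.00013167  0.00565222]
[-0.22101387  0.51287074 -1.93545751] [-0.09473002  0.11728854  0.01175622]
```

```bash
python3 -m pendant '[-0.0004,-0.0001,0.004,0,0,0,0.01,0,0,0.002,0,0,0,0.01,0,0,0.002,0,0,0,0.01,0,0,0.001,0,0,0,0.01,0,0,0.001,0,0,0,0.01,0,0,0,0,0,0,0.01]'
python3 -c "
from h import *
s=observe();print(s['position'],s['force'],s['ft_torque'])"
```

```text
clock: 12.98
position: [0.5962, 0.1184, 0.1677]
ee_rot: [-3.035, -0.81, 0.0]
force: [0.0, 0.2, -3.2]
width: 0.191
gripper_force: 50.0
[0.5961641  0.11837807 0.16768924] [ 0.03839271  0.17398425 -3.20871438] [-0.11545115  0.0933091   0.03751796]
```

```bash
python3 -m pendant '[0,0,0.001,0,0,0,0.01,0,0,0.001,0,0,0,0.01,0,0,0,0,0,0,0.01]'
python3 -m pendant '[0,0,0.001,0,0,0,0.01,0,0,0.001,0,0,0,0.01,0,0,0,0,0,0,0.01]'
python3 -c "
from h import *
s=observe();print(s['position'],s['force'],s['ft_torque'])"
```

```text
clock: 13.35
position: [0.5961, 0.1184, 0.1656]
ee_rot: [-3.035, -0.81, 0.0]
force: [-0.7, -0.4, -2.1]
width: 0.197
gripper_force: 50.0
clock: 13.72
position: [0.5961, 0.1184, 0.1636]
ee_rot: [-3.035, -0.81, 0.0]
force: [0.8, -0.7, -2.8]
width: 0.195
gripper_force: 50.0
[0.59611595 0.11838161 0.16362887] [ 0.81419166 -0.66021601 -2.82044634] [-0.09909911  0.16556464  0.00057326]
```

The socket has slid onto the drive. Now on to the balls.

```bash
for k in 1; do python3 -m pendant '[0,0,0.001,0,0,0,0.01,0,0,0.001,0,0,0,0.01,0,0,0,0,0,0,0.01]'; done
python3 -m pendant '[0,0,0.001,0,0,0,0.01,0,0,0.001,0,0,0,0.01,0,0,0,0,0,0,0.01]'
```

```text
clock: 14.1
position: [0.5961, 0.1183, 0.1617]
ee_rot: [-3.035, -0.81, 0.0]
force: [-1.0, -0.9, -1.8]
width: 0.192
gripper_force: 50.0
clock: 14.48
position: [0.5964, 0.1181, 0.1602]
ee_rot: [3.035, 0.81, 0.001]
force: [-1.0, -1.8, 4.1]
width: 0.194
gripper_force: 50.0
```

```bash
python3 -m pendant '[0,0,0.0005,0,0,0,0.01,0,0,0.0005,0,0,0,0.01,0,0,0,0,0,0,0.01]'
python3 -m pendant '[0,0,0.0005,0,0,0,0.01,0,0,0.0005,0,0,0,0.01,0,0,0,0,0,0,0.01]'
```

```text
clock: 14.85
position: [0.5965, 0.1181, 0.1593]
ee_rot: [3.035, 0.81, 0.001]
force: [-1.5, -0.8, 5.4]
width: 0.195
gripper_force: 50.0
clock: 15.22
position: [0.5964, 0.1181, 0.158]
ee_rot: [3.035, 0.81, 0.001]
force: [-1.2, -1.2, 4.6]
width: 0.193
gripper_force: 50.0
```

```bash
python3 -m pendant '[0,0,0.0007,0,0,0,0.01,0,0,0.0007,0,0,0,0.01,0,0,0.0006,0,0,0,0.01,0,0,0,0,0,0,0.01]'
python3 -m pendant '[0,0,0.0007,0,0,0,0.01,0,0,0.0007,0,0,0,0.01,0,0,0.0006,0,0,0,0.01,0,0,0,0,0,0,0.01]'
```

```text
clock: 15.72
position: [0.596, 0.1184, 0.1553]
ee_rot: [3.035, 0.81, -0.001]
force: [0.5, -1.3, -3.7]
width: 0.194
gripper_force: 50.0
clock: 16.23
position: [0.5958, 0.1186, 0.1532]
ee_rot: [-3.035, -0.81, 0.001]
force: [0.9, -0.2, -7.2]
width: 0.191
gripper_force: 50.0
```

```bash
python3 -m pendant '[0,0,0.0005,0,0,0,0.01,0,0,0.0005,0,0,0,0.01,0,0,0.0005,0,0,0,0.01,0,0,0,0,0,0,0.01]'
python3 -m pendant '[0,0,0.0005,0,0,0,0.01,0,0,0.0005,0,0,0,0.01,0,0,0.0005,0,0,0,0.01,0,0,0,0,0,0,0.01]'
```

```text
clock: 16.73
position: [0.5959, 0.1185, 0.1518]
ee_rot: [-3.035, -0.81, 0.001]
force: [-0.1, -0.4, -8.3]
width: 0.195
gripper_force: 50.0
clock: 17.23
position: [0.596, 0.1184, 0.1505]
ee_rot: [-3.035, -0.81, 0.001]
force: [-0.9, 0.1, -10.2]
width: 0.193
gripper_force: 50.0
```

```bash
python3 -m pendant '[0,0,0.0005,0,0,0,0.01,0,0,0.0005,0,0,0,0.01,0,0,0,0,0,0,0.01]'
python3 -m pendant '[0,0,0.0005,0,0,0,0.01,0,0,0.0005,0,0,0,0.01,0,0,0,0,0,0,0.01]'
```

```text
clock: 17.6
position: [0.5963, 0.1183, 0.1499]
ee_rot: [3.035, 0.81, 0.001]
force: [-1.0, -0.9, -5.6]
width: 0.198
gripper_force: 50.0
clock: 17.98
position: [0.5966, 0.1184, 0.149]
ee_rot: [3.035, 0.81, 0.001]
force: [0.6, -0.6, -2.5]
width: 0.193
gripper_force: 50.0
```

```bash
python3 -m pendant '[0,0,0.0005,0,0,0,0.01,0,0,0.0005,0,0,0,0.01,0,0,0,0,0,0,0.01]'
python3 -m pendant '[0,0,0.0005,0,0,0,0.01,0,0,0,0,0,0,0.01]'
```

```text
clock: 18.35
position: [0.5966, 0.1184, 0.1487]
ee_rot: [-3.035, -0.81, -0.002]
force: [-3.4, 0.2, 6.2]
width: 0.193
gripper_force: 50.0
clock: 18.6
position: [0.5966, 0.1184, 0.1486]
ee_rot: [-3.035, -0.81, -0.002]
force: [-4.7, 0.2, 11.4]
width: 0.19
gripper_force: 50.0
```

Hard stop at TCP z 0.1486, against 0.1487 predicted for home. I'll press slightly more, relax the force, and release.

```bash
python3 -m pendant '[0,0,0.0003,0,0,0,0.01,0,0,0,0,0,0,0.01,0,0,-0.0008,0,0,0,0.01,0,0,0,0,0,0,0.01]'
python3 -m pendant '[0,0,0,0,0,0,0.022,0,0,0,0,0,0,0.03,0,0,0,0,0,0,0.04,0,0,0,0,0,0,0.04,0,0,0,0,0,0,0.04]'
python3 -c "
from h import *
s=observe();print(s['position'],s['force'],s['joints'])"
```

```text
clock: 19.1
position: [0.5966, 0.1184, 0.1487]
ee_rot: [-3.035, -0.81, -0.002]
force: [-3.8, -0.7, 8.7]
width: 0.195
gripper_force: 50.0
clock: 19.73
position: [0.5962, 0.1184, 0.1477]
ee_rot: [3.035, 0.81, -0.0]
force: [-0.4, 0.6, -1.9]
width: 0.434
gripper_force: 0.0
[0.59619242 0.11835366 0.14768335] [-0.38862113  0.55666261 -1.85031266] [-0.78927996  0.58550849  0.76745969  1.7663139  -0.47815751  0.98597065
 -0.88249766]
```

Released cleanly. Now I'll retreat straight up and check.

```bash
python3 -m pendant '[0,0,-0.01,0,0,0,0.04,0,0,-0.02,0,0,0,0.04,0,0,-0.03,0,0,0,0.04,0,0,-0.03,0,0,0,0.04,0,0,-0.03,0,0,0,0.04,0,0,0,0,0,0,0.04,0,0,0,0,0,0,0.04]'
python3 - <<'E'
from h import *
s=observe();c=cam("wrist",s);i=get_image("wrist")[:,:,::-1];t=get_image("side")[:,:,::-1]
a=cv2.resize(i[120:420,110:510],(400,300));u,v=301,185
b=cv2.resize(t[v-50:v+50,u-66:u+67],(400,300),interpolation=cv2.INTER_CUBIC)
# expected outline of the disc top if home and level (z=.108+.028), and 5 mm too high
cs=cam("side");an=np.linspace(0,2*np.pi,40)
for z,col in((.136,(0,255,0)),(.141,(0,0,255))):
    q=proj(cs,np.c_[.597+.052*np.cos(an),.1186+.052*np.sin(an),0*an+z])
    for x,y in (q-[u-66,v-50])*3: cv2.circle(b,(int(x),int(y)),1,col,-1)
cv2.imwrite("pics/end.png",np.hstack([a,b]))
E
```

```text
clock: 20.6
position: [0.5959, 0.1184, 0.2677]
ee_rot: [-3.035, -0.81, 0.0]
force: [-1.3, 1.0, -0.2]
width: 0.438
gripper_force: 0.0
```

View pics/end.png

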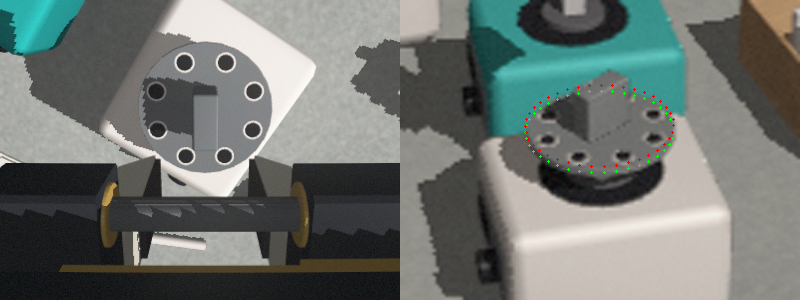

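The final picture shows the head level on the drive, with the disc outline on the predicted home ellipse and the gripper clear. The balls were also felt giving way, then pulling in, before the hard stop at the expected height.

```bash
python3 -c "
from cell import *
print(sign_off())"
```

```text
the job is handed in; nothing more can be done
None
```

The tube head is on the white mixer's drive, fully home and level with the balls clicked in; I let go, moved the arm clear, and handed the job in at about 21 s, with no more than about 20 N pressed on the mixer.

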